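Hook up the drop guard of the yellow specimen press

ROBOT

A 7-joint arm with a two-finger parallel gripper is mounted at the origin on the work surface. World frame = base frame: x ahead of the robot, y to its left, z up, the work surface at z = 0. Lengths are in m, angles in degrees, forces in N, time in s.
With the tool pointing down it reaches from about 0.425 to 0.875 m from the base axis. Payload 4.7 kg.
Tool frame: the origin (TCP) lies on the centre line of the jaws, within the pads' length; the fingertips stand 8 mm ahead of it and the grasp point (between the pads) lies 11 mm behind it; z points along the fingers, y is the direction in which the jaws open and shut (so a half turn about z gives the same grasp; the last joint's range is limited). The gripper opens to 87 mm and grips with 3 to 60 N. Pads are 19 mm wide; open, the fingers measure 117 mm over their backs; the gripper's body (75 mm by 190 mm) begins 51 mm behind the grasp point.
Start: joints at [77.47, 18.392, -4.016, 83.108, 1.295, 78.541, -3.26], TCP at [0.15, -0.632, 0.231] pointing down, gripper open.
Joint ranges: [-163.93, 163.93], [-17.29, 119.83], [-79.2, 71.16], [3.27, 140.29], [-89.18, 269.18], [5.43, 117.66], [-154.24, 154.24]. Speed limits (degrees/s): [147.25, 147.25, 180, 180, 180, 180, 180].

INTERFACE

Orientations are given as [roll, pitch, yaw] about the fixed x, y, z axes, in that order (R = Rz(yaw) Ry(pitch) Rx(roll)).
In Python, from cell import env gives the robot as it stands. The module is installed in compiled form; this text tells all that it offers.
- The arm moves only by the tool move_arm, never from a script. Its argument "steps" is a list of rows, each a list of 2 entries, a list of its own where there are three numbers: the shift along the tool's x, y, z in m, then the turn about the tool's z in rad. A call has 1 to 20 rows; each row is the pose to reach, as a shift and turn from the pose commanded when the call began, along the tool's axes at that moment; what a row does not reach only later rows make up. A row lasts 1/8 s, in which the tool goes at most 62.5 mm and 10.7 degrees, less where a joint would pass 70% of its speed; a pose out of reach is approached as far as the arm can. A call with a gripper value outside its range is refused whole. "hand" is the closure, from -1 (fully open) to 1 (shut), set as the call begins (left out, the last holds). The fingers move at their own pace and stop on an object; "squeeze" is the grip in N (left out, the last holds). Time passes only in rows, so rows that repeat a pose let the fingers close. It gives the time, the measured TCP pose, the force and the opening at its end, in the units of the state.
- env.get_obs(): the state, without advancing time (a new reading comes with each control period).
- env.read_camera(name): name is "side" or "top" or "wrist"; returns (picture, depth): 400x640x3 uint8, red, green, blue; 400x640 float32, m along the optical axis (not along the pixel's ray), 0 where there is no reading.
- env.calibration(name): a dict with "intrinsics" (3x3 intrinsics, pixels), "position" and "orientation" of the camera in the world; the wrist camera has in their place "mount" (4x4, takes a point from camera to tool coordinates, whose origin is the TCP and whose axes are the flange's). Camera axes: x right, y up, looking along -z (the intrinsics and any distortion apply to the point x, -y, -z); pixel columns grow to the right and rows downward; lengths in m; the calibration is good to about 2 mm. A picture is of the moment at which its call begins: read the wrist's pose just before it. calibration takes no time and is no camera call.
- env.sign_off(): hands the job in, once; it reports no verdict.
Trained networks look in the newest picture that a camera, given by its name, has taken for a name from the list of things; names that differ only in an ending like _2 or _b are one class to them, and where a whole thing is asked for, a point or a joint stands for the part that bears it (a point fixed in the world has none). Each returns a list of dicts, best first, with "conf" (0 to 1); they miss things now and then, are a little off and sometimes report something else, mostly with a low value. They report only what shows in the picture. A call takes as long as a camera call. They do not tell look-alikes from the thing itself.
- env.cut_out(camera, query): "region" (400x640 bool, what is visible of it) and "uv" ([column, row] in pixels, amid what is visible of it).
The state is a dict: "time_s": time; "qpos": joint angles; "joint_velocities": joint speeds; "effort": joint torques, N m; "tool_pos": TCP position; "tool_rot": TCP orientation; "force": force on the tool from outside, world axes, zero at the start; "wrist_torque": the same for the moment, N m; "grip_width": finger opening in m.
Only numpy, scipy, OpenCV 4.12 (cv2) and the standard library are available. Lean on these libraries where they do the work, as an engineer would, in place of code of your own. Each camera call takes 0.05 s, during which the arm holds its last target. There are 200 camera calls.

TASK

My colleague wants to load the specimen press with the yellow handle. Lift its drop guard by the yellow handle, slide it with its slotted bar sideways (to the right as one faces the guard's clear panel) and lower it so that its notch hangs on the fixed red pin and the guard stays up by itself, then let go. Leave the guard of the blue press down.

Things in the scene. Friction and masses are not known exactly. Their poses are not given: they have to be found in the camera images.
- yellow_grip (a point): Centre of the yellow handle, a block 30 (x) x 36 (y) x 34 mm high on top of a steel slotted bar of a fixed white press; 213 mm above the table with the guard down. Pinch it from above across either pair of sides; everything beside it (bar shoulder, press head) ends 31 mm or more below this point. Axes: z up, +x out through the clear guard, +y the way the bar slides to hook. Best path of the handle: up 96 mm, 31 mm along +y, down 17 mm, let go.
- yellow_guard (a joint): Height (m) of the clear, yellow-framed guard, which carries bar and handle (0.6 kg in all, 1 N friction, drops if let go unhooked): 0 down, 0.105 upper stop, 0.075 hooked (the last 4 mm may drop). A fixed red 10 mm pin runs in the bar's J-shaped slot: straight leg, sideways channel at its lower end, then a notch rising 12 mm. From 0.087 up the channel is at the pin and the bar can slide.
- yellow_bar (a joint): Sideways slide (m) of the yellow press's bar and handle along the handle's +y: 0 with the pin midway in the slot's straight leg (22 mm wide, 6 mm play either way), 0.038 at the stop. From 0.024 on the notch (24 mm wide) is over the pin and hangs on it when lowered. About 1 N friction; stays where it is put.
- blue_guard (a joint): Height (m) of the guard of the other press beside it, the same press with a blue handle and blue guard frame: 0 down. It must stay down.
Not all that is in view belongs to the job. What is shaped like the part that bears yellow_grip but orange is not meant. Leave any pink look-alike of the part that bears blue_guard alone.

How it is judged:
By the outcome, as a careful person would: the job done as asked, in the order asked, and still so for the second after the job is handed in, with the robot touching nothing.
It also fails if it takes over 35 s, if anything falls off the work surface, if the arm or the gripper's body presses on something with over 40 N, if the wrist force passes 120 N, or if a joint passes its speed limit or range.

## Working session

There is one attempt and no reset: what is moved stays moved. The work goes in short steps, Python scripts to look and compute and a tool call to move; the robot and the scene stay as the last step left them, time stands still between calls to the robot, and variables do not carry over. Pictures are saved under pics/ and viewed, about 8 in all and at most 12, crops included, and the job is handed in when it is done.

Besides the shell and the picture viewer there is one more tool, called after ">>>" in YAML: its name, and indented under it one key for each argument. move_arm: Moves the arm, as the interface text tells. Its arguments: {"type":"object","properties":{"steps":{"type":"array"},"hand":{"type":"number"},"squeeze":{"type":"number"}},"required":["steps"]}

```bash
mkdir -p pics; cat > h.py <<'E'
from cell import env
import numpy as np, cv2
from scipy.spatial.transform import Rotation as R
def pose(o=None):
    o=o or env.get_obs(); T=np.eye(4); T[:3,3]=o["tool_pos"]; T[:3,:3]=R.from_euler('xyz',o["tool_rot"],degrees=True).as_matrix(); return T
def camT(n):
    c=env.calibration(n)
    if n=="wrist": return pose()@np.array(c["mount"])
    T=np.eye(4);T[:3,3]=c["position"];q=np.array(c["orientation"],float)
    T[:3,:3]=q if q.shape==(3,3) else R.from_euler('xyz',q,degrees=True).as_matrix(); return T
def shot(n):
    T=camT(n); p,d=env.read_camera(n); K=np.array(env.calibration(n)["intrinsics"])
    v,u=np.mgrid[:400,:640]; X=np.stack([(u-K[0,2])/K[0,0]*d,-(v-K[1,2])/K[1,1]*d,-d],-1)
    W=X@T[:3,:3].T+T[:3,3]; W[d==0]=np.nan
    return p,d,W
def save(f,p): cv2.imwrite("pics/"+f,np.ascontiguousarray(p[:,:,::-1]))
E
python3 - <<'E'
from h import *
print(env.get_obs()); print({n:env.calibration(n) for n in("side","top","wrist")})
ims=[]
for n in("side","top"):
    p,d,W=shot(n); ims.append(p)
    for q in("yellow_grip","blue_guard"):
        for r in env.cut_out(n,q):
            m=r["region"]; w=W[m]; print(n,q,round(r["conf"],2),np.round(r["uv"]),m.sum(),np.round(np.nanmedian(w,0),3),p[m].mean(0).round(),np.round(np.nanpercentile(w,[3,97],axis=0),3).tolist())
    save(n+"0.png",p)
E
```

```text
{'time_s': 0.0, 'qpos': array([77.47151093, 18.43872453, -4.01704221, 83.17444814,  1.296614  ,
       78.54046312, -3.26022007]), 'joint_velocities': array([ 0.09289218,  0.14055162, -0.08689432, -0.0203602 , -0.10067458,
        0.07474275, -0.05089108]), 'effort': array([-5.73328562e-04, -4.91291463e+01, -4.04273076e-01, -3.12535286e+01,
       -6.39813929e-02,  4.36455267e-02,  1.65322999e-04]), 'tool_pos': array([ 0.14976823, -0.6319624 ,  0.22946949]), 'tool_rot': array([-1.79891703e+02,  6.82714360e-03,  1.33397708e+01]), 'force': array([-0.26451516,  0.24622338, -0.12288887]), 'wrist_torque': array([0.01815043, 0.00274076, 0.032381  ]), 'grip_width': 0.08724626720985348}
{'side': {'intrinsics': array([[511.7134598 ,   0.        , 318.00926058],
       [  0.        , 511.7134598 , 195.46580897],
       [  0.        ,   0.        ,   1.        ]]), 'position': array([0.78845992, 0.24110588, 1.4837524 ]), 'orientation': array([ 17.13688533,  -0.19796619, 123.50249281])}, 'top': {'intrinsics': array([[415.66788575,   0.        , 330.01917927],
       [  0.        , 415.66788575, 
[... 1226 characters left out ...]
40. 106.] 1329 [ 0.332 -0.334  0.125] [40. 34. 57.] [[0.308, -0.396, 0.035], [0.359, -0.264, 0.23]]
top yellow_grip 0.62 [270. 135.] 286 [0.599 0.199 0.214] [85. 75. 34.] [[0.589, 0.16, 0.146], [0.616, 0.225, 0.23]]
top yellow_grip 0.62 [300. 222.] 321 [0.356 0.107 0.22 ] [121.  94.  36.] [[0.345, 0.066, 0.039], [0.375, 0.136, 0.231]]
top yellow_grip 0.52 [206. 255.] 332 [0.266 0.358 0.222] [121.  92.  33.] [[0.253, 0.317, 0.034], [0.281, 0.391, 0.231]]
top blue_guard 0.85 [410. 152.] 590 [ 0.555 -0.187  0.155] [48. 60. 84.] [[0.534, -0.265, 0.0], [0.616, -0.129, 0.23]]
top blue_guard 0.75 [466. 238.] 414 [ 0.32  -0.328  0.181] [ 42.  56. 101.] [[0.301, -0.398, 0.109], [0.35, -0.276, 0.231]]
```

```bash
python3 - <<'E'
import cv2,numpy as np
a=cv2.imread("pics/side0.png");b=cv2.imread("pics/top0.png")
c=lambda im,x0,y0,w,h,f:cv2.convertScaleAbs(cv2.resize(im[y0:y0+h,x0:x0+w],None,fx=f,fy=f,interpolation=3),alpha=1.5,beta=15)
cv2.imwrite("pics/a1.png",cv2.resize(cv2.convertScaleAbs(a,alpha=1.4,beta=15)[40:360,160:560],(750,600)))
g=[c(a,x-55,y-45,110,110,2.4) for x,y in((342,281),(467,209),(364,185))]
k=[c(b,x-55,y-55,110,110,2.4) for x,y in((270,135),(206,255),(300,222))]
cv2.imwrite("pics/a2.png",np.vstack([np.hstack(g),np.hstack(k)]))
E
```

```text
(no output)
```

View pics/a1.png

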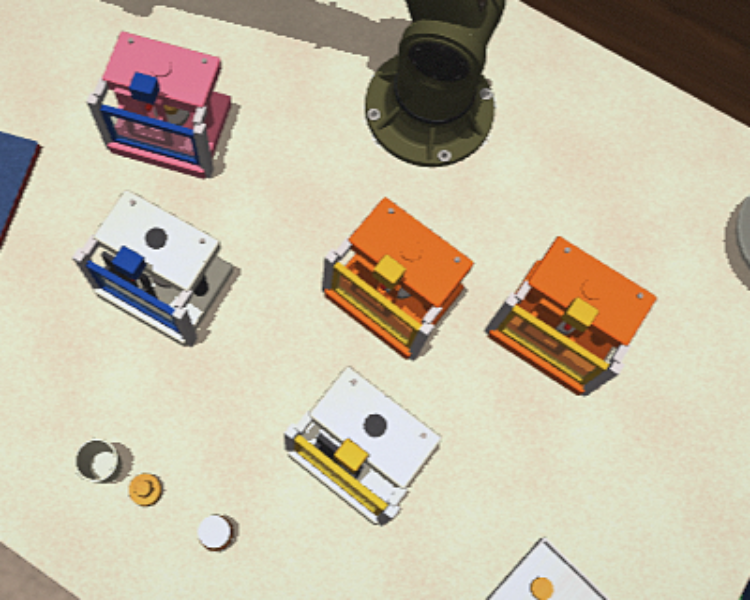

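View pics/a2.png

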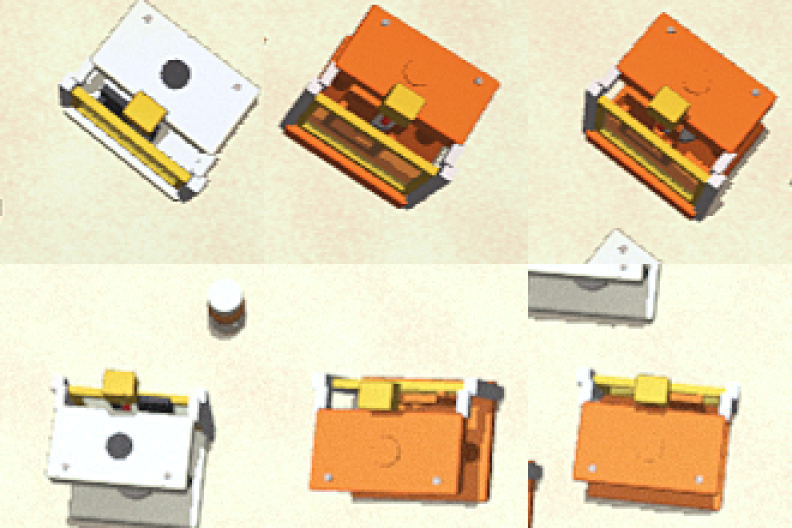

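White press with the yellow handle: side (342,281) / top (270,135). Possible mix-ups are the two orange presses, side (467,209) and (364,185). The blue and pink presses are also present. The guard faces about world +x. Next I measure the handle and its yaw.

```bash
python3 - <<'E'
from h import *
for n,uv in(("side",(342,281)),("top",(270,135))):
    p,d,W=shot(n); u,v=uv
    hsv=cv2.cvtColor(p,cv2.COLOR_RGB2HSV); m=np.zeros((400,640),bool); m[v-45:v+60,u-60:u+60]=1
    yel=m&(hsv[...,0]>18)&(hsv[...,0]<36)&(hsv[...,1]>120)
    z=W[...,2]
    def rect(k,name):
        pts=W[k][:,:2]; r=cv2.minAreaRect((pts*1000).astype(np.float32)); print(n,name,k.sum(),np.round(r[0]),np.round(r[1],1),round(r[2],1),"z",np.round(np.nanmedian(W[k][:,2]),4),"mean",pts.mean(0).round(4))
    rect(yel&(z>.223)&(z<.24),"handle top")
    wh=m&(hsv[...,1]<60)&(hsv[...,2]>90)&(z>.1)
    print(np.histogram(z[wh],bins=np.arange(.1,.25,.01)))
    h=np.nanpercentile(z[wh],70); rect(wh&(abs(z-h)<.006),"white head")
    fr=yel&(z<.2)&(z>.1); P=W[fr]; c=P.mean(0); e=np.linalg.eigh(np.cov((P-c)[:,:2].T))[1][:,1]; print("frame",fr.sum(),c.round(3),np.degrees(np.arctan2(e[1],e[0])).round(1), np.percentile(P,[5,95],axis=0).round(3).tolist())
E
```

```text
side handle top 172 [608. 212.] [34.9 28.8] 85.5 z 0.2297 mean [0.609  0.2124]
(array([   1,    0,    1,    2,    3,    9,  253, 1924,   33,    0,    0,
          0,    2,    1]), array([0.1 , 0.11, 0.12, 0.13, 0.14, 0.15, 0.16, 0.17, 0.18, 0.19, 0.2 ,
       0.21, 0.22, 0.23, 0.24]))
side white head 1986 [562. 216.] [176.  123.6] 81.9 z 0.1743 mean [0.5506 0.219 ]
frame 280 [0.624 0.209 0.14 ] 84.9 [[0.615, 0.139, 0.123], [0.632, 0.281, 0.147]]
top handle top 138 [604. 210.] [36.2 30.3] 83.5 z 0.2277 mean [0.6033 0.2104]
(array([  24,   10,    9,    7,   21,   17,  310, 1471,    1,    0,    1,
          2,    0,    0]), array([0.1 , 0.11, 0.12, 0.13, 0.14, 0.15, 0.16, 0.17, 0.18, 0.19, 0.2 ,
       0.21, 0.22, 0.23, 0.24]))
top white head 1672 [559. 213.] [171.1 123.1] 88.3 z 0.1726 mean [0.5459 0.2162]
frame 109 [0.621 0.229 0.138] 85.7 [[0.611, 0.148, 0.119], [0.63, 0.285, 0.144]]
```

```bash
cat >> h.py <<'E'
def totool(T,P,yaw):
    d=T[:3,:3].T@(np.array(P)-T[:3,3]); y0=R.from_matrix(T[:3,:3]).as_euler('xyz',degrees=True)[2]
    return [[round(float(x),3) for x in d], round(float(-np.radians((yaw-y0+180)%360-180)),3)]
E
python3 - <<'E'
from h import *
T=pose(); out=[]
T[:3,:3]=R.from_euler('xyz',[180,0,13.34],degrees=True).as_matrix()
for i in range(1,20):
    s=i/19; a=np.radians(-76.6+s*(19.2+76.6)); r=.65-.008*s; z=min(.34,.23+.03*i)
    out.append(totool(T,[r*np.cos(a),r*np.sin(a),z],13.34+s*161.6))
print(out)
E
```

```text
[[[0.058, -0.003, -0.03], -0.148], [[0.114, -0.011, -0.06], -0.297], [[0.17, -0.024, -0.09], -0.445], [[0.224, -0.042, -0.11], -0.594], [[0.277, -0.064, -0.11], -0.742], [[0.327, -0.091, -0.11], -0.891], [[0.374, -0.122, -0.11], -1.039], [[0.419, -0.157, -0.11], -1.188], [[0.46, -0.197, -0.11], -1.336], [[0.498, -0.239, -0.11], -1.484], [[0.532, -0.285, -0.11], -1.633], [[0.562, -0.333, -0.11], -1.781], [[0.587, -0.384, -0.11], -1.93], [[0.608, -0.437, -0.11], -2.078], [[0.624, -0.491, -0.11], -2.227], [[0.635, -0.546, -0.11], -2.375], [[0.641, -0.603, -0.11], -2.524], [[0.642, -0.659, -0.11], -2.672], [[0.639, -0.715, -0.11], -2.82]]
```

>>> move_arm:
  steps:
    - [[0.058,-0.003,-0.03],-0.148]
    - [[0.114,-0.011,-0.06],-0.297]
    - [[0.17,-0.024,-0.09],-0.445]
    - [[0.224,-0.042,-0.11],-0.594]
    - [[0.277,-0.064,-0.11],-0.742]
    - [[0.327,-0.091,-0.11],-0.891]
    - [[0.374,-0.122,-0.11],-1.039]
    - [[0.419,-0.157,-0.11],-1.188]
    - [[0.46,-0.197,-0.11],-1.336]
    - [[0.498,-0.239,-0.11],-1.484]
    - [[0.532,-0.285,-0.11],-1.633]
    - [[0.562,-0.333,-0.11],-1.781]
    - [[0.587,-0.384,-0.11],-1.93]
    - [[0.608,-0.437,-0.11],-2.078]
    - [[0.624,-0.491,-0.11],-2.227]
    - [[0.635,-0.546,-0.11],-2.375]
    - [[0.641,-0.603,-0.11],-2.524]
    - [[0.642,-0.659,-0.11],-2.672]
    - [[0.639,-0.715,-0.11],-2.82]
    - [[0.639,-0.715,-0.11],-2.82]
  hand: -1

```text
time_s: 2.9
tool_pos: [0.6035, 0.2175, 0.3411]
tool_rot: [179.8, -0.0, 175.6]
force: [-0.2, 0.4, 0.6]
grip_width: 0.087
```

```bash
cat > m.py <<'E'
from h import *
import sys
f=sys.argv[1]
o=env.get_obs(); print(o["time_s"],o["tool_pos"].round(4),o["tool_rot"].round(2),o["qpos"].round(1),o["force"].round(1),round(o["grip_width"],4))
p,d,W=shot("wrist"); save(f,p); z=W[...,2]
for r in env.cut_out("wrist","yellow_grip"):
    m=r["region"]; zt=np.nanpercentile(z[m],90); k=m&(abs(z-zt)<.006); pts=(W[k][:,:2]*1000).astype(np.float32); q=cv2.minAreaRect(pts)
    print(round(r["conf"],2),np.round(r["uv"]),k.sum(),"ztop",round(float(zt),4),np.round(q[0],1),np.round(q[1],1),round(q[2],1))
E
python3 m.py w1.png
```

```text
2.9 [0.6035 0.2175 0.3411] [ 1.7983e+02 -4.0000e-02  1.7556e+02] [ 15.1  23.2 -52.5  72.4  18.1  92.8  51.4] [-0.2  0.4  0.6] 0.087
0.67 [309. 189.] 1218 ztop 0.2301 [606.  212.8] [34.9 29.1] 85.6
```

View pics/w1.png

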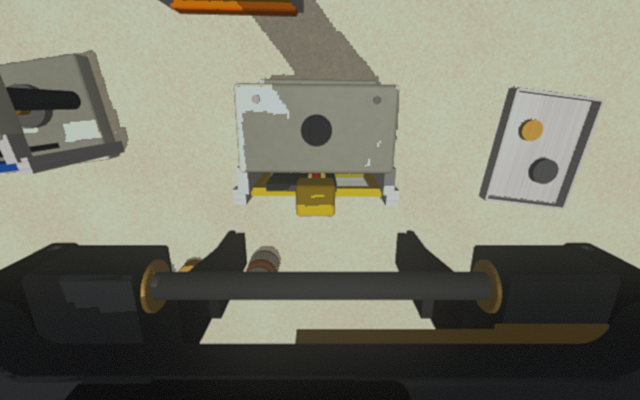

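The wrist view shows the white press. Its yellow handle is at (315,195), square with the jaws, and the top at z 0.230 matches 213+17 mm. I descend and grip.

>>> move_arm:
  steps:
    - [[-0.003,-0.004,0.03],0]
    - [[-0.003,-0.004,0.07],0]
    - [[-0.003,-0.004,0.1],0]
    - [[-0.003,-0.004,0.12],0]
    - [[-0.003,-0.004,0.132],0]
    - [[-0.003,-0.004,0.138],0]
    - [[-0.003,-0.004,0.138],0]
    - [[-0.003,-0.004,0.138],0]

```text
time_s: 4.0
tool_pos: [0.6098, 0.2068, 0.2035]
tool_rot: [180.0, 0.1, 174.9]
force: [0.2, -0.0, 0.1]
grip_width: 0.0869
```

>>> move_arm:
  steps:
    - [[0,0,0],0]
    - [[0,0,0],0]
    - [[0,0,0],0]
    - [[0,0,0],0]
    - [[0,0,0],0]
    - [[0,0,0],0]
  hand: 1
  squeeze: 40

```text
time_s: 4.75
tool_pos: [0.6094, 0.2068, 0.2025]
tool_rot: [180.0, 0.0, 174.9]
force: [-0.0, 0.7, -0.6]
grip_width: 0.0356
```

>>> move_arm:
  steps:
    - [[0,0.003,-0.002],0]
    - [[0,0.005,-0.01],0]
    - [[0,0.005,-0.022],0]
    - [[0,0.005,-0.036],0]
    - [[0,0.005,-0.05],0]
    - [[0,0.005,-0.064],0]
    - [[0,0.005,-0.077],0]
    - [[0,0.005,-0.088],0]
    - [[0,0.005,-0.094],0]
    - [[0,0.005,-0.097],0]
    - [[0,0.005,-0.097],0]
    - [[0,0.005,-0.097],0]

```text
time_s: 6.25
tool_pos: [0.6098, 0.2117, 0.2995]
tool_rot: [180.0, -0.0, 174.9]
force: [1.0, 1.2, -5.4]
grip_width: 0.0355
```

```bash
python3 - <<'E'
from h import *
o=env.get_obs(); print(o["tool_pos"].round(4),o["force"].round(1),o["grip_width"])
p,d,W=shot("wrist"); q,d2,W2=shot("side")
b=cv2.resize(q[215:345,260:430],(640,489)); save("l1.png",np.vstack([b,cv2.resize(p[50:260],(640,210))])[:600] if 0 else b)
save("l1w.png",p)
hsv=cv2.cvtColor(q,cv2.COLOR_RGB2HSV);z=W2[...,2]
k=(hsv[...,0]>18)&(hsv[...,0]<36)&(hsv[...,1]>120)&(abs(W2[...,0]-.62)<.06)&(abs(W2[...,1]-.21)<.12)
print(np.percentile(W2[k],[3,50,97],axis=0).round(3), k.sum())
E
```

```text
[0.6098 0.2117 0.2995] [ 1.   1.2 -5.4] 0.03547580745610117
[[0.572 0.138 0.133]
 [0.627 0.218 0.24 ]
 [0.654 0.279 0.702]] 630
```

View pics/l1w.png

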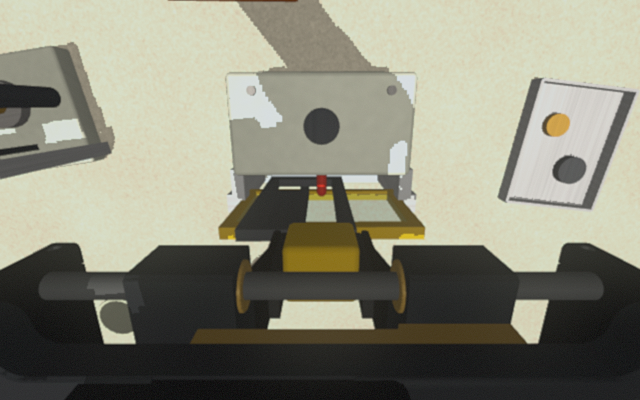

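View pics/l1.png

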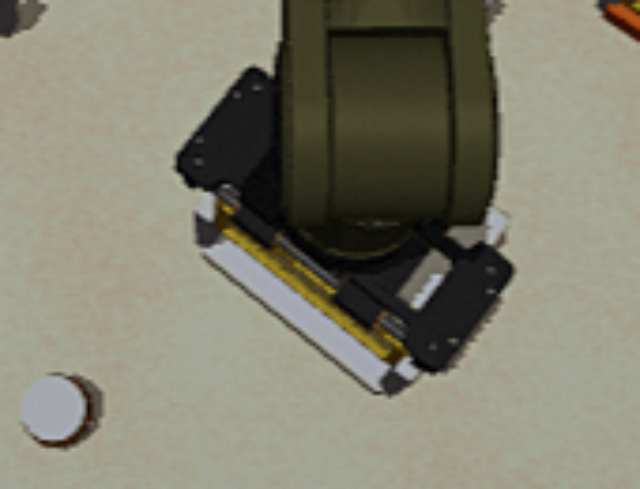

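The guard is up about 97 mm, and the pin at (321,186) is centred on the slot leg. I slide +y by 32 mm.

>>> move_arm:
  steps:
    - [[0,0.004,0],0]
    - [[0,0.01,0],0]
    - [[0,0.017,0],0]
    - [[0,0.024,0],0]
    - [[0,0.029,0],0]
    - [[0,0.032,0],0]
    - [[0,0.032,0],0]
    - [[0,0.032,0],0]

```text
time_s: 7.35
tool_pos: [0.6126, 0.2438, 0.2995]
tool_rot: [180.0, -0.0, 174.9]
force: [-0.1, 1.0, -7.8]
grip_width: 0.0355
```

```bash
python3 - <<'E'
from h import *
p,d,W=shot("wrist"); save("s1.png",p)
E
```

```text
(no output)
```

View pics/s1.png

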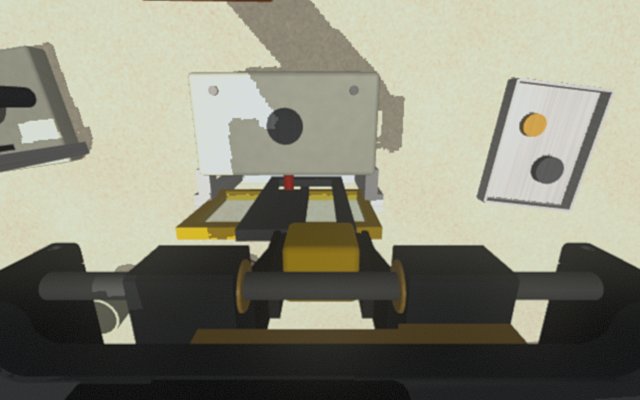

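The bar slid about 32 mm relative to the frame, and the pin at (288,182) is now in the notch area. I lower it.

>>> move_arm:
  steps:
    - [[0,0,0.004],0]
    - [[0,0,0.008],0]
    - [[0,0,0.012],0]
    - [[0,0,0.015],0]
    - [[0,0,0.017],0]
    - [[0,0,0.018],0]
    - [[0,0,0.018],0]
    - [[0,0,0.018],0]

```text
time_s: 8.4
tool_pos: [0.6126, 0.2432, 0.2813]
tool_rot: [-180.0, -0.0, 174.9]
force: [0.9, 0.4, -7.4]
grip_width: 0.0357
```

>>> move_arm:
  steps:
    - [[0,0,0.001],0]
    - [[0,0,0.002],0]
    - [[0,0,0.003],0]
    - [[0,0,0.003],0]
    - [[0,0,0.003],0]

```text
time_s: 9.02
tool_pos: [0.6125, 0.2432, 0.2783]
tool_rot: [-180.0, -0.0, 174.9]
force: [-1.4, 0.4, -6.5]
grip_width: 0.0357
```

>>> move_arm:
  steps:
    - [[0,0,0.001],0]
    - [[0,0,0.002],0]
    - [[0,0,0.002],0]
    - [[0,0,0.002],0]

```text
time_s: 9.52
tool_pos: [0.6126, 0.2433, 0.2773]
tool_rot: [-180.0, 0.0, 174.9]
force: [-3.2, -0.4, 0.1]
grip_width: 0.0357
```

The weight is off the tool (0.1 N) at about 0.075, so the guard is hooked. Release.

>>> move_arm:
  steps:
    - [[0,0,0],0]
    - [[0,0,0],0]
    - [[0,0,0],0]
    - [[0,0,0],0]
    - [[0,0,0],0]
    - [[0,0,-0.01],0]
    - [[0,0,-0.03],0]
    - [[0,0,-0.06],0]
    - [[0,0,-0.09],0]
    - [[0,0,-0.12],0]
    - [[0,0,-0.12],0]
    - [[0,0,-0.12],0]
  hand: -1

```text
time_s: 11.02
tool_pos: [0.6126, 0.2434, 0.3969]
tool_rot: [180.0, 0.0, 174.9]
force: [-0.0, 0.9, -0.5]
grip_width: 0.0872
```

```bash
python3 m.py e1.png; python3 - <<'E'
from h import *
p,d,W=shot("top"); r=env.cut_out("top","blue_guard")
for x in r: print(round(x["conf"],2),np.round(x["uv"]),np.round(np.nanmedian(W[x["region"]],0),3),np.nanpercentile(W[x["region"]][:,2],97).round(3))
E
```

```text
11.025 [0.6126 0.2434 0.3969] [1.7999e+02 2.0000e-02 1.7493e+02] [  9.   25.7 -51.8  62.6  20.3 100.1  48.7] [-0.   0.9 -0.5] 0.0872
0.57 [312. 183.] 1423 ztop 0.3047 [608.7 243.6] [35.8 29.2] 85.2
0.7 [411. 156.] [ 0.557 -0.187  0.145] 0.23
0.6 [469. 239.] [ 0.321 -0.328  0.159] 0.231
```

View pics/e1.png

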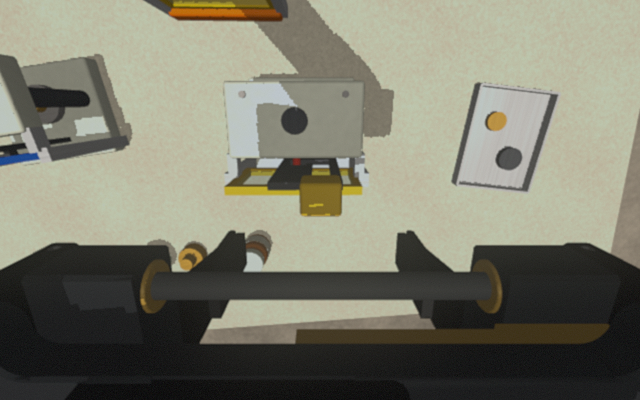

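The guard stays up by itself. The handle top is at 0.305, which is 0.075 above the closed height, and the bar has slid about 31 mm. The gripper is clear, and the blue guard's top is unchanged at 0.230.

```bash
python3 -c "
from cell import env
print(env.sign_off())"
```

```text
the job is handed in; nothing more can be done
None
```

The yellow guard is hooked on its red pin and stayed up after I let go. I lifted the white press's guard by the yellow handle about 97 mm, slid the bar about 31 mm to the right and lowered it until the pin took the weight. Then I opened the gripper, backed off upward and handed the job in at about 11 s of the 35 s allowed.

- **Yellow guard:** after release the handle top measured 0.305 m against 0.230 m with the guard down. That is 75 mm up, which matches the hooked height.
- **Bar:** the handle was about 31 mm along +y from where it started, past the 24 mm needed for the notch.
- **Tool:** just before release the vertical force on the tool fell from about 7 N to 0.1 N. Afterwards the gripper was open and about 0.12 m above where it let go.
- **Blue guard:** its top is still at 0.23 m, so it stayed down. I did not touch the blue, pink or orange presses.

The gripper came down about 6 mm off the handle's centre in y. That stayed within the slot's play, and I corrected it during the lift. No check failed.

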